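# Load a sample planchet into the counter and start the count

## Robot

A 6-joint arm with a two-finger parallel gripper is mounted at the origin on a cart in front of the work surface, level with it; the furniture and walls round the work are solid. World frame = base frame: x ahead of the robot, y to its left, z up, the work surface at z = 0. Lengths are in mm, angles in rad, forces in N, time in s.
With the tool pointing down it reaches from about 300 to 775 mm from the base axis. Payload 14.6 kg.
Tool frame: the origin (TCP) lies at the very end of the fingers, on their centre line; the grasp point (between the pads) lies 19 mm behind it (manip.grip_point_offset is the distance from the TCP to the grasp point, in mm); z points along the fingers, y is the line along which they close (so a half turn about z gives the same grasp; the last joint's range is limited). The gripper opens to 94 mm and grips with 3 to 60 N. Pads are 16 mm wide; open, the fingers measure 119 mm over their backs; the gripper's body (75 mm by 177 mm) begins 78 mm behind the grasp point.
Start: joints at [-1.238, 0.3, 1.521, -0, 1.321, -0.067], TCP at [214.071, -506.619, 205.446] pointing down, gripper open.
Joint ranges: [-3.03, 3.03], [-0.79, 2.21], [0.23, 2.52], [-1.04, 4.18], [0, 3.07], [-2.55, 2.55]. Speed limits (rad/s): [2.22, 2.22, 2.57, 3.14, 3.14, 3.14].

## Interface

Orientations are given as [roll, pitch, yaw] about the fixed x, y, z axes, in that order (R = Rz(yaw) Ry(pitch) Rx(roll)).
In Python, from cell import telemetry, eyes, manip gives the robot as it stands.
- The arm moves only by the tool play_rows, never from a script. Its arguments are lists of equal length, an entry for each row: "translation": the shift along the world's x, y, z in m, a list of three; "yaw": the turn about the world's z in rad. A call has 1 to 12 rows; each row is the pose to reach, as a shift and turn from the pose commanded when the call began; what a row does not reach only later rows make up. A row lasts 1/8 s, in which the tool goes at most 62.5 mm and 10.7 degrees, less where a joint would pass 70% of its speed; a pose out of reach is approached as far as the arm can. A call with a gripper value outside its range is refused whole. "hand" is the opening, from 0 (shut) to 1 (fully open), set as the call begins (left out, the last holds). The fingers move at their own pace and stop on an object; "force" is the grip in N (left out, the last holds). Time passes only in rows, so rows that repeat a pose let the fingers close. It gives the time, the measured TCP pose, the force, the opening and the grip force at its end, in the units of the state.
- telemetry.read_state(): the state, without advancing time (a new reading comes with each control period).
- eyes.camera(name): name is "scene" or "top" or "wrist"; returns a dict with "pixels" (384x512x3 uint8, red, green, blue), "fx", "fy", "cx", "cy" (pixels), "cam_to_world" (4x4, takes a point from camera to world coordinates); the wrist camera has in their place "T_tool_cam" (4x4, takes a point from camera to tool coordinates, whose origin is the TCP and whose axes are the flange's). Camera axes: x right, y up, looking along -z (the intrinsics and any distortion apply to the point x, -y, -z); pixel columns grow to the right and rows downward; lengths in mm; the calibration is good to about 2 mm. A picture is of the moment at which its call begins: read the wrist's pose just before it. There is no depth.
- manip.sign_off(): hands the job in; it is judged then, once.
The state is a dict: "clock": time; "joints": joint angles; "qd": joint speeds; "effort": joint torques, N m; "eef_pos": TCP position; "eef_rot": TCP orientation; "wrist_force": force on the tool from outside, world axes, zero at the start; "moment": the same for the moment, N m; "finger_gap": finger opening in mm; "finger_force": force on a finger pad.
Only numpy, scipy, OpenCV 4.12 (cv2) and the standard library are available. Lean on these libraries where they do the work, as an engineer would, in place of code of your own. Each camera call takes 0.05 s, during which the arm holds its last target. There are 200 camera calls.

## Task

Using fingertips only, gently nudge the loose steel sample dish (planchet) across the slide until it drops flat into its round seat, then push the slide fully home into the sample counter, and press the green button on top of the counter all the way down and let it go. Never pinch or lift the planchet, do not tip it over or knock it off the slide, and leave the bottles, vials and other things around it where they stand.

Things in the scene. Friction and masses are not known exactly. Their poses are not given: they have to be found in the camera images.
- planchet: The sample: a round flat steel dish (planchet), solid to the touch, 51 mm in diameter, 8 mm high, 70 g, with an orange-brown dried deposit on its upper face. It starts flat and loose on the slide's grey upper face, on the robot's side of the seat, its centre 38 to 63 mm from the seat's centre, so it may overhang the seat a little. Origin: centre of its underside; z up.
- seat (a point): Centre of the mouth of the seat, a round recess 53.5 mm wide and 8 mm deep with a black floor, in the slide's flat upper face 30 mm above the worktop; moves with the slide. x: the way the slide goes in; y left; z up. The planchet rides on top until its centre is about 8 mm from this point, then tips in; push on till it drops flat: underside 8 mm below this point, top flush.
- slide_front (a point): Middle of the front face of the slide, on its aluminium front bar (112 mm wide, from 11.5 to 29.5 mm above the worktop, bench clear below). 21 mm above the worktop, 89 mm from the seat's centre along the seat's -x axis; moves with the slide, axes as the seat's.
- slide (a joint): How far the sample slide (grey plate 112 mm wide, 14 mm thick) is pushed in, m: 0 fully out, as at the start; 0.12 home against its stop, the front bar then 21 mm outside the counter. About 3 N of friction; stays where left. The slot is only 4 mm higher than the slide's upper face: a planchet not down in its seat catches on the counter's front.
- count_button (a joint): How far the round green button is pressed, m: 0 released, 0.005 fully down; a spring of about 5 N at full travel brings it back up.
- count_button_top (a point): Middle of the upper face of the green button (22 mm wide, pressed straight down) on top of the counter near its front edge, 40 mm to the right of the middle line and 28 mm behind the front face.
- counter: The sample counter, fixed: grey and cream housing 170 mm deep, 150 wide, 75 high, a slot in front for the slide; on top, 112 mm behind the front face, an upright aluminium can 62 mm wide (80 at its collar) reaching 160 mm above the worktop. Origin: on the worktop under the middle of its front face; x points into the housing (the way the slide goes in), y left, z up.
- amber_jar: Bystander: small stoppered bottle of amber glass, 43 mm across, 111 mm high, left of the counter. Origin: centre of its underside.
- beaker_50: Bystander: small clear glass beaker, 47 mm across, 56 mm high, left of the counter. Origin: centre of its underside.
- weighing_bottle: Bystander: small clear glass weighing bottle with a knobbed lid, 32 mm across, 56 mm high, left of the counter. Origin: centre of its underside.
- slide_box: Bystander: flat blue plastic box with a lid, 69x100x31 mm, far left. Origin: centre of its underside.
- vial_white: Bystander: clear sample vial with a white screw cap, 25 mm across, 58 mm high, right of the counter near the front edge of the worktop. Origin: centre of its underside.
- vial_black: Bystander: clear sample vial with a black screw cap, 25 mm across, 58 mm high, right of the counter near the front edge of the worktop. Origin: centre of its underside.
- stopper: Bystander: red-brown rubber stopper, 26 mm across, 26 mm high, right of the counter near the front edge of the worktop. Origin: centre of its underside.
Mind the look-alikes: they are no part of the job. What is meant by the planchet is not purple, and is the larger of those in its own colour.

How it is judged (in metres and radians):
On the way, in this order (a step that is already met when the one before it is completed fails the run):
1. the planchet lies flat in its seat (z of planchet in the frame of seat below -0.0062 m and horizontal distance between planchet and seat below 0.003 m and angle between planchet's own z axis and vertical below 0.05 rad), for 0.2 s.
2. the slide is pushed home with the planchet in its seat (all of step 1 and value of joint slide above 0.115 m), for 0.2 s.
3. the green button is pressed down with the slide home (value of joint slide above 0.115 m and value of joint count_button above 0.0038 m), for 0.05 s.
At the end, for the whole second after the job is handed in: The planchet lies flat (within 0.05 rad) in its seat, centred within 3 mm and with its underside at least 6.2 mm below the slide's upper face; the slide is home (more than 115 mm of its 120 mm); the button has been pressed more than 3.8 mm after that and is up again (all of step 2 and value of joint count_button below 0.001 m and linear speed of planchet below 0.01 m/s); the robot touches nothing.
It fails at once if the planchet is lifted more than 7 mm off the slide (height (world z) of planchet above 0.037 m).
It fails at once if the planchet is tipped up by more than 0.4 rad or knocked off the slide (angle between planchet's own z axis and vertical above 0.4 rad or height (world z) of planchet below 0.015 m).
It fails at once if the fingers press on or squeeze the planchet with more than 20 N (contact force between the fingers and planchet above 20 N).
It fails at once if the button is pressed before the slide is home (value of joint count_button above 0.0038 m and value of joint slide below 0.11 m).
It fails at once if one of the bystanders is moved more than 20 mm (distance of any of amber_jar, beaker_50, weighing_bottle, slide_box, vial_white, vial_black, stopper from where it was at the start of the episode above 0.02 m).
It also fails if it takes over 54 s, if anything falls off the work surface, if the arm or the gripper's body presses on something with over 40 N, if the wrist force passes 120 N, or if a joint passes its speed limit or range.

## Working session

There is one attempt and no reset: what is moved stays moved. The work goes in short steps, Python scripts to look and compute and a tool call to move; the robot and the scene stay as the last step left them, time stands still between calls to the robot, and variables do not carry over. Pictures are saved under pics/ and viewed, at most 10 in all, crops included, and the job is handed in when it is done.

Besides the shell and the picture viewer there is one more tool, called after "Request:" as a command line: name --pt "numbers of a row" for each row, then --argument value for the rest. play_rows: Moves the arm, as the interface text tells. Its arguments: {"type":"object","properties":{"translation":{"type":"array","items":{"type":"array","items":{"type":"number"}}},"yaw":{"type":"array","items":{"type":"number"}},"hand":{"type":"number"},"force":{"type":"number"}},"required":["translation","yaw"]}

```bash
mkdir -p pics
python3 - <<'E'
from cell import telemetry, eyes, manip
import cv2,pickle
for n in ("scene","top"):
    c=eyes.camera(n); pickle.dump(c,open(n+'.pkl','wb'))
    cv2.imwrite(f'pics/{n}0.png',c['pixels'][:,:,::-1])
    print(n,c['fx'],c['fy'],c['cx'],c['cy'],c['cam_to_world'],[k for k in c])
s=telemetry.read_state();print(s['clock'],s['eef_pos'],s['eef_rot'])
E
```

```text
scene 386.1398885059349 386.1398885059349 247.9942291331074 189.03665158136434 [[-5.99216398e-01  4.58224451e-01 -6.56483100e-01 -2.22325828e+02]
 [-8.00462919e-01 -3.28472222e-01  5.01363255e-01  7.82793411e+02]
 [ 1.41004397e-02  8.25915463e-01  5.63617624e-01  7.32914260e+02]
 [ 0.00000000e+00  0.00000000e+00  0.00000000e+00  1.00000000e+00]] ['pixels', 'fx', 'fy', 'cx', 'cy', 'cam_to_world']
top 399.7982844557008 399.7982844557008 249.71806367768139 195.42354147500527 [[-2.85835545e-02  9.85543099e-01 -1.66996350e-01  3.25562186e+02]
 [-9.99015983e-01 -3.38334806e-02 -2.86768277e-02  2.30934153e+02]
 [-3.39123174e-02  1.66012337e-01  9.85540389e-01  1.08633917e+03]
 [ 0.00000000e+00  0.00000000e+00  0.00000000e+00  1.00000000e+00]] ['pixels', 'fx', 'fy', 'cx', 'cy', 'cam_to_world']
0.1 [ 214.00296588 -506.40149919  204.94776342] [-3.14054823e+00 -8.15826550e-05  3.99808785e-01]
```

View pics/top0.png

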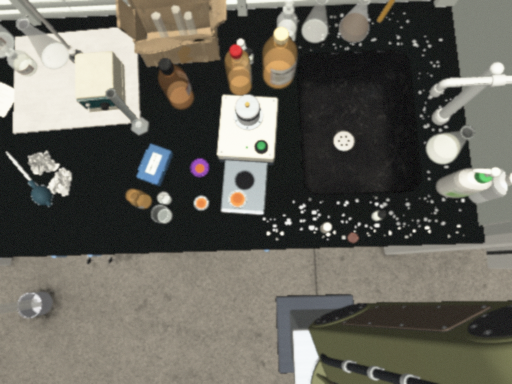

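View pics/scene0.png

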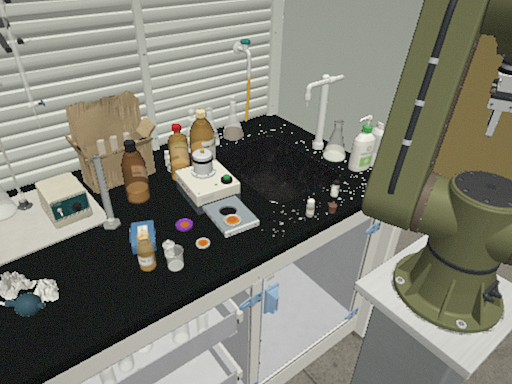

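The top view shows the counter at about (248,128), with the green button at (261,146). The slide is at (244,186), its black seat at (245,180) and the planchet at (237,199). The look-alikes are a purple dish at (200,168) and a small orange dish at (201,203). Next I'll measure these points.

```bash
cat > h.py <<'E'
import numpy as np,cv2
def ray(c,u,v,z,T=None):
    T=c['cam_to_world'] if T is None else T
    d=T[:3,:3]@np.array([(u-c['cx'])/c['fx'],-(v-c['cy'])/c['fy'],-1.])
    o=T[:3,3]; return o+d*(z-o[2])/d[2]
def proj(c,p,T=None):
    T=c['cam_to_world'] if T is None else T
    q=T[:3,:3].T@(np.array(p)-T[:3,3]); return c['cx']+c['fx']*q[0]/-q[2], c['cy']-c['fy']*q[1]/-q[2]
def blobs(m,amin=15):
    n,l,s,ce=cv2.connectedComponentsWithStats(m.astype(np.uint8))
    return [(s[i],ce[i],l==i) for i in range(1,n) if s[i][4]>=amin]
E
python3 - <<'E'
import pickle;from h import *
for n,roi in(('top',(215,150,275,220)),('scene',(170,165,265,240))):
    c=pickle.load(open(n+'.pkl','rb'));im=c['pixels'];hsv=cv2.cvtColor(im,cv2.COLOR_RGB2HSV)
    R=np.zeros(im.shape[:2],bool);R[roi[1]:roi[3],roi[0]:roi[2]]=1
    if n=='top': R[130:160,240:275]=1
    H,S,V=[hsv[...,i].astype(int) for i in range(3)]
    for name,m,z in(('orange',(H<25)&(S>90)&(V>90),38),('black',(V<60),30),('green',(H>40)&(H<90)&(S>100),80),('grey',(V>110)&(S<60),30)):
        for s,ce,l in blobs(m&R,15):
            print(n,name,s,ce.round(1),ray(c,*ce,z).round(1))
            if name=='grey' and s[4]>200:
                k=cv2.findContours(l.astype(np.uint8),0,2)[0][0]; r=cv2.minAreaRect(k);print([ray(c,*p,z)[:2].round(1) for p in cv2.boxPoints(r)])
c=pickle.load(open('top.pkl','rb'));im=c['pixels'][120:225,195:285][:,:,::-1]
cv2.imwrite('pics/topcrop.png',cv2.resize(im,None,fx=5.6,fy=5.6,interpolation=2))
E
```

```text
top orange [231 192  14  14 153] [237.1 198.7] [495.5 295.2  38. ]
top black [257 146  10   7  18] [262.3 150. ] [629.1 223.8  30. ]
top black [ 215  150   60   70 1146] [244.1 194.9] [506.5 276.7  30. ]
top black [236 172  17  17 216] [244.3 180. ] [547.3 275.1  30. ]
top green [257 141   9  10  69] [260.8 145.3] [627.5 227.4  80. ]
top grey [ 216  130   59   85 3012] [247.2 171. ] [571.9 266.5  30. ]
[array([691.1, 349.7]), array([684.7, 189.7]), array([452.4, 198.6]), array([457.4, 353.1])]
scene orange [171 165  18  16 106] [176.5 169.5] [825.2 293.   38. ]
scene orange [226 216  13   8  82] [232.1 219.5] [489.6 294.2  38. ]
scene orange [181 222   8   5  33] [184.4 224. ] [551.8 414.2  38. ]
scene black [ 170  165   95   75 3176] [221.8 206.9] [565.7 279.3  30. ]
scene black [221 177  11   7  41] [226.3 180.5] [678.9 186.1  30. ]
scene black [220 208  16   7  89] [227.4 210.8] [540.1 276.2  30. ]
scene green [223 175   8   5  33] [226.4 177.1] [630.7 217.3  80. ]
scene grey [ 175  165   85   73 3017] [216.1 196.1] [623.5 262.4  30. ]
[array([821.2, 317.5]), array([935.6,  97.3]), array([446.2, 198.4]), array([404.4, 359.6])]
scene grey [197 237  12   3  22] [202.8 238.2] [478.2 399.2  30. ]
```

View pics/topcrop.png

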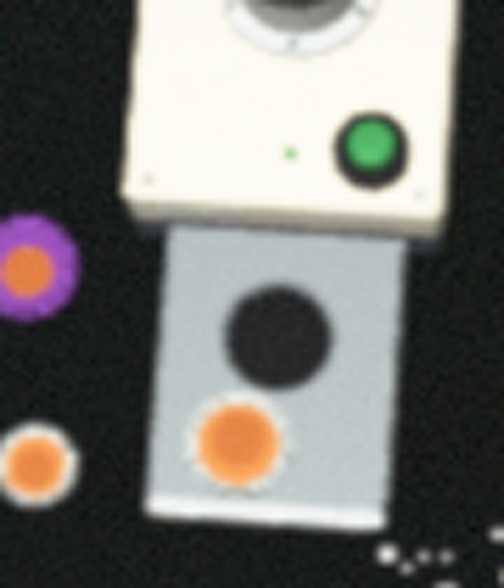

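The seat is at about (547,275) and the planchet at about (495,295), so the push direction is about -0.37 rad. I'll move over for a closer look from the wrist camera.

Request:
play_rows --pt "0.022 0.05 0" --pt "0.043 0.1 0" --pt "0.065 0.15 0" --pt "0.086 0.2 0" --pt "0.107 0.25 0" --pt "0.128 0.3 0" --pt "0.15 0.35 0" --pt "0.17 0.4 0" --pt "0.18 0.45 0" --pt "0.19 0.5 0" --pt "0.205 0.55 0" --pt "0.215 0.6 0" --yaw '[-0.06, -0.12, -0.19, -0.25, -0.31, -0.38, -0.44, -0.5, -0.56, -0.63, -0.7, -0.77]' --hand 0.32

```text
clock: 1.6
eef_pos: [429.2, 95.2, 205.4]
eef_rot: [3.142, 0.0, -0.372]
wrist_force: [1.0, -0.6, -0.1]
finger_gap: 30.0
finger_force: 0.0
```

Request:
play_rows --pt "0.005 0.05 0" --pt "0.01 0.1 0" --pt "0.015 0.15 0" --pt "0.02 0.2 0" --pt "0.02 0.202 0" --pt "0.02 0.202 0" --yaw '[0, 0, 0, 0, 0, 0]'

```text
clock: 2.35
eef_pos: [448.8, 295.0, 205.0]
eef_rot: [3.141, 0.001, -0.37]
wrist_force: [-0.0, 0.2, -0.3]
finger_gap: 30.1
finger_force: 0.0
```

```bash
cat >> h.py <<'E'
def wcam():
    from cell import telemetry,eyes
    from scipy.spatial.transform import Rotation
    s=telemetry.read_state();c=eyes.camera('wrist')
    T=np.eye(4);T[:3,:3]=Rotation.from_euler('xyz',s['eef_rot']).as_matrix();T[:3,3]=s['eef_pos']
    c['cam_to_world']=T@c['T_tool_cam'];return s,c
E
python3 - <<'E'
from h import *;import pickle
s,c=wcam();print(s['clock'],s['eef_pos'],s['eef_rot'],s['finger_gap'],c['T_tool_cam'].round(2),c['fx'])
pickle.dump(c,open('w1.pkl','wb'));cv2.imwrite('pics/w1.png',c['pixels'][:,:,::-1])
E
```

```text
2.35 [448.84311199 294.97722077 205.01497651] [ 3.14070235e+00  5.20929868e-04 -3.69848604e-01] 30.139606500776413 [[   0.      0.96    0.27   79.9 ]
 [   1.     -0.      0.      0.19]
 [   0.      0.27   -0.96 -179.16]
 [   0.      0.      0.      1.  ]] 342.75705761680194
```

View pics/w1.png

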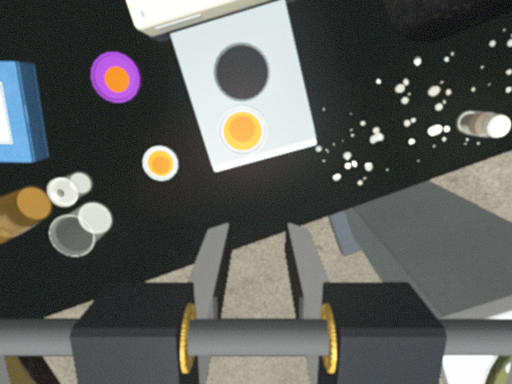

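The wrist view shows the seat at (241,72), the planchet at (242,131), and the slide's front bar edge from (214,171) to (316,143). I'll refine these.

```bash
cat > m.py <<'E'
from h import *
def meas(c,zt=38):
    hsv=cv2.cvtColor(c['pixels'],cv2.COLOR_RGB2HSV);H,S,V=[hsv[...,i].astype(int) for i in range(3)]
    out={}
    for name,m,z in(('orange',(H<25)&(S>110)&(V>120),zt),('black',V<95,30),('white',(S<45)&(V>228),zt)):
        for s,ce,l in blobs(m,300):
            if name=='black' and not(300<s[4]<8000): continue
            k=cv2.findContours(l.astype(np.uint8),0,2)[0][0]
            if len(k)<5: continue
            e=cv2.fitEllipse(cv2.convexHull(k));
            print(name,s,np.round(e[0],1),np.round(e[1],1),ray(c,*e[0],z)[:2].round(1))
E
python3 - <<'E'
import pickle;from m import *
c=pickle.load(open('w1.pkl','rb'));meas(c)
for p in[(214,171.5),(316,143.5),(171,37),(287,2)]:print(p,ray(c,*p,30)[:2].round(1))
for p in [(249,131),(242,131)]: print(c['pixels'][131,p[0]])
t=pickle.load(open('top.pkl','rb'))
for p in[(148,517),(385,527),(166,235),(405,243)]:print(ray(t,195+p[0]/5.6,120+p[1]/5.6,30)[:2].round(1))
E
```

```text
orange [105  67  24  25 466] [116.6  78.9] [22.4 25.7] [584.7 388.1]
orange [ 224  113   37   37 1063] [242.1 130.6] [36.3 36.8] [495.5 293.8]
orange [148 151  25  24 471] [160.  162.7] [23.3 25.2] [495.6 384.5]
orange [ 16 187  35  33 894] [ 33.1 203. ] [30.4 36.8] [504.9 529. ]
orange [  0 213  29  30 400] [-100.3  249.3] [ 44.  268.3] [511.4 694.5]
orange [179 305  17  69 519] [187.2 339.3] [15.4 71.1] [289.7 447.2]
orange [321 304  17  70 533] [328.4 339.3] [15.7 71.8] [228.7 289.7]
black [ 217   46   50   52 2037] [241.5  71.6] [49.4 52.1] [548.1 273.7]
black [ 14 356  46  28 745] [ 34.6 366. ] [22.7 79.1] [317.1 646.6]
white [ 126    0  108   29 1683] [123.3  46.4] [33.8 48. ] [608.4 368.6]
white [  172     0   144   172 12448] [243.6  86.3] [165.9 175.4] [534.4 276.7]
white [  0  82  13  62 446] [-8.8 85.8] [ 19.7 143.4] [622.8 504. ]
white [488 115  23  22 386] [498.8 126.1] [19.8 24.5] [407.3  53.5]
white [143 146  34  34 367] [159.8 162.8] [32.4 34.9] [495.6 384.8]
white [ 49 178  29  28 435] [ 62.9 191.4] [26.3 30. ] [504.7 493. ]
white [ 443  355   52   29 1263] [468.3 366.1] [42.3 52.9] [129.5 141.6]
(214, 171.5) [465.8 338.1]
(316, 143.5) [455.  228.1]
(171, 37) [601.4 324.7]
(287, 2) [589.7 211.4]
[254 186  89]
[254 187  91]
[461.4 338.5]
[453.  225.8]
[599.3 327.4]
[591.  211.4]
```

Request:
play_rows --pt "0.002 0.005 -0.05" --pt "0.005 0.015 -0.1" --pt "0.005 0.015 -0.15" --pt "0.005 0.015 -0.168" --pt "0.005 0.015 -0.172" --pt "0.005 0.015 -0.172" --pt "0.005 0.015 -0.172" --yaw '[0, 0, 0, 0, 0, 0, 0]'

```text
clock: 3.28
eef_pos: [454.8, 310.7, 35.0]
eef_rot: [-3.14, -0.002, -0.37]
wrist_force: [1.1, 0.1, -0.5]
finger_gap: 29.9
finger_force: 0.0
```

Request:
play_rows --pt "0.005 -0.002 0" --pt "0.01 -0.004 0" --pt "0.014 -0.0055 0" --pt "0.018 -0.007 0" --pt "0.022 -0.0085 0" --pt "0.026 -0.01 0" --pt "0.03 -0.0115 0" --pt "0.034 -0.013 0" --pt "0.038 -0.0145 0" --pt "0.042 -0.016 0" --pt "0.045 -0.017 0" --pt "0.045 -0.017 0" --yaw '[0, 0, 0, 0, 0, 0, 0, 0, 0, 0, 0, 0]'

```text
clock: 4.78
eef_pos: [499.3, 293.3, 33.4]
eef_rot: [-3.142, -0.0, -0.37]
wrist_force: [0.7, 0.7, -0.5]
finger_gap: 30.1
finger_force: 0.0
```

Run:
```python
from m import *
s,c=wcam();print(s['clock'],s['eef_pos'],s['wrist_force'],s['finger_gap']);meas(c)
cv2.imwrite('pics/w2.png',c['pixels'][:,:,::-1])
```

```text
4.775 [499.30178516 293.26643993  33.42105886] [ 0.7084713   0.73387056 -0.52149985] 30.070439457072876
orange [  20  130   42   42 1374] [ 40.5 150.7] [38.1 45.4] [587.7 378.5]
orange [ 223  156   71   69 3896] [257.9 189.9] [69.  71.6] [527.9 282.1]
orange [100 262  43  27 744] [120.7 280.4] [36.  43.3] [506.1 374.7]
black [ 213   98   93   67 3969] [259.4 144.5] [92.2 94.9] [549.  273.1]
white [    7     0   288    78 11260] [34.9 87. ] [45.2 46.6] [615.9 364.8]
white [225 282  64  22 365] [255.5 292.7] [ 6.8 96.4] [470.9 305.7]
```

View pics/w2.png

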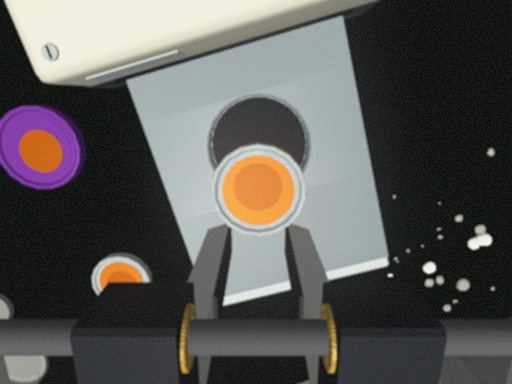

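The planchet is at (260,188), nestled between the fingertips and lined up laterally with the seat at (259,146). I'll carry on more slowly.

Request:
play_rows --pt "0.003 -0.0012 0" --pt "0.006 -0.0024 0" --pt "0.009 -0.0036 0" --pt "0.011 -0.0044 0" --pt "0.013 -0.0052 0" --pt "0.0145 -0.0058 0" --pt "0.016 -0.0064 0" --pt "0.017 -0.0068 0" --pt "0.018 -0.0072 0" --pt "0.019 -0.0076 0" --pt "0.02 -0.008 0" --pt "0.02 -0.008 0" --yaw '[0, 0, 0, 0, 0, 0, 0, 0, 0, 0, 0, 0]'

```text
clock: 6.32
eef_pos: [519.2, 285.3, 33.4]
eef_rot: [-3.142, -0.0, -0.37]
wrist_force: [0.3, 0.0, -0.4]
finger_gap: 30.0
finger_force: 0.0
```

Run:
```python
from m import *
s,c=wcam();print(s['clock'],s['eef_pos'],s['wrist_force'],s['finger_gap']);meas(c)
cv2.imwrite('pics/w3.png',c['pixels'][:,:,::-1])
```

```text
6.325 [519.17119854 285.32646319  33.44462366] [ 0.34139577  0.00690733 -0.42698369] 30.043663508697243
orange [ 223  154   71   70 3869] [258.  188.3] [69.7 70.3] [548.6 273.8]
orange [  26  166   41   39 1258] [ 46.2 184.9] [36.5 43.4] [590.7 377.3]
black [ 259    0  100   37 2566] [310.9 -27.1] [108.8 127.5] [635.4 213.5]
white [    0     0   404   133 29355] [226.7 -21.1] [255.4 503.5] [645.1 251.5]
```

View pics/w3.png

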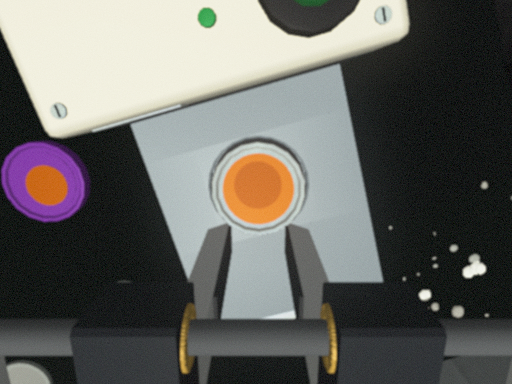

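The planchet has tipped in. A dark crescent is still visible on its far side, around (258,142), so I'll push it a little further.

Request:
play_rows --pt "0.0005 -0.0002 0" --pt "0.001 -0.0004 0" --pt "0.0015 -0.0006 0" --pt "0.002 -0.0008 0" --pt "0.0025 -0.001 0" --pt "0.0025 -0.001 0" --pt "0.0025 -0.001 0" --yaw '[0, 0, 0, 0, 0, 0, 0]'

```text
clock: 7.25
eef_pos: [521.6, 284.4, 33.5]
eef_rot: [-3.142, -0.0, -0.37]
wrist_force: [-0.4, -0.8, 0.4]
finger_gap: 30.2
finger_force: 0.0
```

Run:
```python
from m import *
s,c=wcam();print(s['clock'],s['eef_pos'],s['wrist_force'],s['finger_gap']);meas(c,30)
cv2.imwrite('pics/w4.png',cv2.resize(c['pixels'][120:300,160:360,::-1],None,fx=3,fy=3))
```

```text
7.25 [521.56943873 284.37851739  33.45179762] [-0.44197002 -0.82610612  0.37756849] 30.19890821596926
orange [ 224  158   69   66 3561] [258.  190.6] [65.8 68.4] [547.7 274.2]
orange [  27  170   41   39 1247] [ 46.8 188.8] [36.3 43.3] [590.8 382.7]
black [ 258    0  105   45 3048] [311.4 -16.6] [106.  123.3] [633.6 213.7]
white [    0     0   404   140 31202] [193.3  27.4] [183.8 475.7] [636.4 273.7]
```

View pics/w4.png

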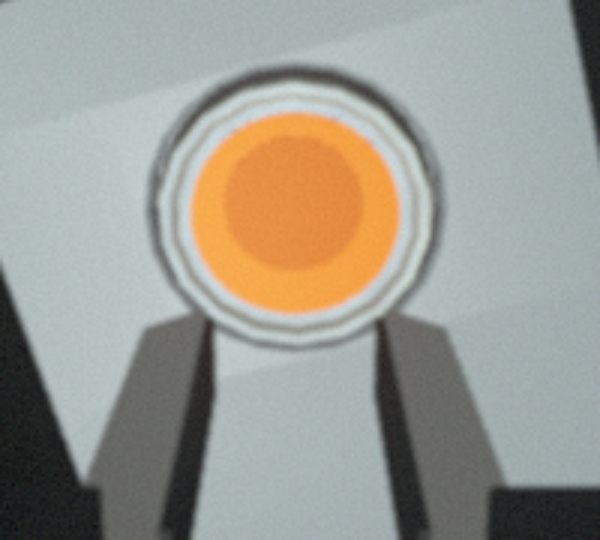

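The planchet has dropped flat: its apparent size shrank about 4.6%, which matches 8 mm lower. Next I'll lift off and move to the front bar.

Request:
play_rows --pt "-0.002 0.001 0.01" --pt "-0.01 0.003 0.04" --pt "-0.05 0.002 0.05" --pt "-0.09 0 0.05" --pt "-0.09 0 0.02" --pt "-0.09 0 -0.01" --pt "-0.09 0 -0.018" --pt "-0.09 0 -0.018" --pt "-0.09 0 -0.018" --yaw '[0, 0.05, 0.15, 0.28, 0.28, 0.28, 0.28, 0.28, 0.28]'

```text
clock: 8.43
eef_pos: [432.2, 284.7, 16.6]
eef_rot: [-3.141, -0.001, -0.09]
wrist_force: [-0.6, -0.1, 0.2]
finger_gap: 29.9
finger_force: 0.0
```

Run:
```python
from m import *
s,c=wcam();print(s['clock'],s['eef_pos'],s['eef_rot'],s['wrist_force']);meas(c,30)
cv2.imwrite('pics/w5.png',c['pixels'][:,:,::-1])
```

```text
8.425 [432.182933   284.71425029  16.62182741] [-3.14064035e+00 -1.43305324e-03 -9.02174184e-02] [-0.61289595 -0.1062484   0.24311318]
orange [ 214    0   86   57 4047] [256.8   9.3] [85.9 94.6] [547.  274.5]
orange [  24  123   53   51 2111] [ 49.8 148. ] [47.5 56.1] [495.3 380.4]
orange [179 305  16  69 512] [187.1 339.4] [15.1 71.9] [380.2 329.8]
orange [321 304  17  70 533] [328.3 339.4] [16.1 71.6] [373.1 249.3]
white [  131     0   235   208 30924] [247.1  96.5] [239.3 416.9] [510.7 282.4]
white [ 200    0  115   71 2121] [256.8   8.9] [114.2 123.4] [547.2 274.5]
white [  14  114   71   69 1392] [ 48.8 147.9] [63.5 75. ] [495.3 380.8]
```

View pics/w5.png

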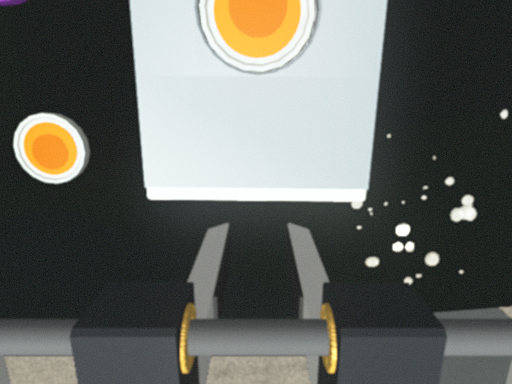

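The bar, from (147,194) to (366,195), is square to the fingers and centred. Now I'll push the slide in.

Request:
play_rows --pt "0.008 -0.0007 0" --pt "0.014 -0.0013 0" --pt "0.018 -0.0016 0" --pt "0.023 -0.0021 0" --pt "0.031 -0.0028 0" --pt "0.041 -0.0037 0" --pt "0.051 -0.0046 0" --pt "0.061 -0.0055 0" --pt "0.071 -0.0064 0" --pt "0.081 -0.0073 0" --pt "0.091 -0.0082 0" --pt "0.1 -0.009 0" --yaw '[0, 0, 0, 0, 0, 0, 0, 0, 0, 0, 0, 0]'

```text
clock: 9.98
eef_pos: [532.1, 275.3, 15.3]
eef_rot: [3.141, 0.0, -0.09]
wrist_force: [-4.4, -2.5, -0.4]
finger_gap: 30.1
finger_force: 1.8
```

Request:
play_rows --pt "0.008 -0.0007 0" --pt "0.016 -0.0014 0" --pt "0.022 -0.002 0" --pt "0.027 -0.0024 0" --pt "0.031 -0.0028 0" --pt "0.034 -0.0031 0" --pt "0.036 -0.0032 0" --pt "0.036 -0.0032 0" --yaw '[0, 0, 0, 0, 0, 0, 0, 0]'

```text
clock: 10.98
eef_pos: [567.9, 272.3, 15.6]
eef_rot: [-3.141, -0.001, -0.09]
wrist_force: [-1.5, -0.5, -0.9]
finger_gap: 30.3
finger_force: 0.7
```

Request:
play_rows --pt "0.001 -0.0001 0" --pt "0.002 -0.0002 0" --pt "0.003 -0.0003 0" --pt "0.003 -0.0003 0" --yaw '[0, 0, 0, 0]'

```text
clock: 11.48
eef_pos: [568.4, 272.3, 15.6]
eef_rot: [3.141, 0.005, -0.09]
wrist_force: [-19.2, -0.0, 9.0]
finger_gap: 30.0
finger_force: 9.6
```

Request:
play_rows --pt "0.001 -0.0001 0" --pt "0.002 -0.0002 0" --pt "0.002 -0.0002 0" --yaw '[0, 0, 0]'

```text
clock: 11.85
eef_pos: [568.6, 272.3, 15.4]
eef_rot: [3.14, 0.009, -0.09]
wrist_force: [-33.5, -0.4, 18.3]
finger_gap: 30.3
finger_force: 16.6
```

The slide is against its stop. I'll back off, rise and look at the button.

Request:
play_rows --pt "-0.02 0.002 0" --pt "-0.035 0.003 0.02" --pt "-0.035 0 0.07" --pt "-0.035 -0.02 0.12" --pt "-0.03 -0.04 0.15" --pt "-0.03 -0.045 0.15" --pt "-0.03 -0.045 0.15" --pt "-0.03 -0.045 0.15" --yaw '[0, 0, 0, 0, 0, 0, 0, 0]' --hand 0

```text
clock: 12.85
eef_pos: [542.1, 227.1, 164.1]
eef_rot: [3.141, 0.002, -0.09]
wrist_force: [-0.4, 0.5, 0.3]
finger_gap: 0.4
finger_force: 0.0
```

Run:
```python
from m import *
s,c=wcam();print(s['clock'],s['eef_pos'],s['eef_rot'],s['wrist_force'],s['finger_gap'])
hsv=cv2.cvtColor(c['pixels'],cv2.COLOR_RGB2HSV);m=(hsv[...,0]>40)&(hsv[...,0]<90)&(hsv[...,1]>90)
for b,ce,l in blobs(m,40):print(b,ce,[ray(c,*ce,z)[:2].round(1) for z in(75,80,85)])
cv2.imwrite('pics/w6.png',c['pixels'][:,:,::-1])
```

```text
12.85 [542.06713383 227.07925758 164.08385647] [ 3.14088686e+00  1.72157740e-03 -8.96965795e-02] [-0.35846761  0.45585962  0.32408002] 0.3624208225160201
[233  76  31  32 758] [248.34036939  91.34300792] [array([623.5, 226.7]), array([623.5, 226.6]), array([623.5, 226.5])]
```

View pics/w6.png

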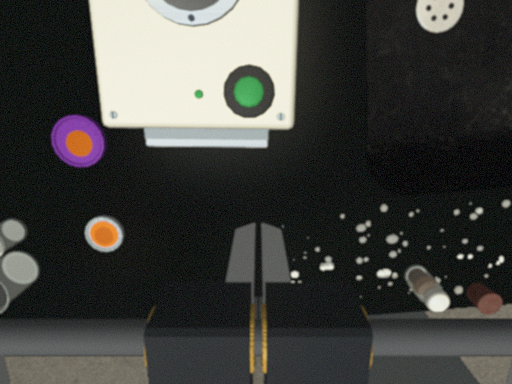

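The button is at (248,91) in the image, which is (623.5,226.6) in the world, and the slide's bar protrudes about 20 mm, so it is home. The button has a dark collar, so I'll press with the left finger alone and leave the other finger clear of the counter.

Request:
play_rows --pt "0.03 -0.02 0" --pt "0.06 -0.035 0" --pt "0.078 -0.035 -0.02" --pt "0.078 -0.035 -0.05" --pt "0.078 -0.035 -0.07" --pt "0.078 -0.035 -0.07" --pt "0.078 -0.035 -0.07" --yaw '[0, 0, 0, 0, 0, 0, 0]' --hand 0.64

```text
clock: 13.78
eef_pos: [620.9, 192.0, 96.5]
eef_rot: [-3.141, -0.001, -0.09]
wrist_force: [0.1, -0.4, 0.5]
finger_gap: 60.0
finger_force: 0.0
```

Request:
play_rows --pt "0 0 -0.002" --pt "0 0 -0.004" --pt "0 0 -0.006" --pt "0 0 -0.006" --pt "0 0 -0.006" --yaw '[0, 0, 0, 0, 0]'

```text
clock: 14.4
eef_pos: [621.1, 192.1, 91.0]
eef_rot: [-3.141, -0.002, -0.09]
wrist_force: [-2.9, -1.2, 12.5]
finger_gap: 60.4
finger_force: 6.3
```

Request:
play_rows --pt "0 0 -0.001" --pt "0 0 -0.002" --pt "0 0 -0.003" --pt "0 0 -0.003" --pt "0 0 -0.003" --yaw '[0, 0, 0, 0, 0]'

```text
clock: 15.02
eef_pos: [621.4, 192.1, 90.5]
eef_rot: [-3.14, -0.004, -0.09]
wrist_force: [-12.3, -3.5, 31.6]
finger_gap: 60.0
finger_force: 15.8
```

Request:
play_rows --pt "0 0 0.003" --pt "0 0 0.004" --pt "0 0 0.004" --yaw '[0, 0, 0]'

```text
clock: 15.4
eef_pos: [621.0, 192.0, 91.2]
eef_rot: [-3.141, -0.001, -0.09]
wrist_force: [-0.7, 0.8, 8.0]
finger_gap: 60.1
finger_force: 4.1
```

Request:
play_rows --pt "0 0 0.002" --pt "0 0 0.002" --pt "0 0 0.002" --yaw '[0, 0, 0]'

```text
clock: 15.78
eef_pos: [620.7, 191.8, 92.5]
eef_rot: [-3.141, -0.0, -0.09]
wrist_force: [3.0, 2.5, 4.5]
finger_gap: 59.9
finger_force: 2.0
```

Request:
play_rows --pt "0 0 0.0015" --pt "0 0 0.0015" --pt "0 0 0.0015" --yaw '[0, 0, 0]'

```text
clock: 16.15
eef_pos: [620.5, 191.7, 93.8]
eef_rot: [3.141, 0.0, -0.09]
wrist_force: [1.8, 1.5, 3.1]
finger_gap: 60.6
finger_force: 1.5
```

Request:
play_rows --pt "0 0 0.0015" --pt "0 0 0.0015" --pt "0 0 0.0015" --yaw '[0, 0, 0]'

```text
clock: 16.52
eef_pos: [620.4, 191.6, 95.3]
eef_rot: [3.141, 0.0, -0.09]
wrist_force: [0.9, 0.6, 1.5]
finger_gap: 60.4
finger_force: 1.0
```

The force profile runs linearly at 1 N/mm from about 96.8 down to 91.5 and is rigid below that, so the button was fully pressed. I'll retreat and do a final check.

Request:
play_rows --pt "0 0 0.005" --pt "0 0 0.03" --pt "0 0 0.07" --pt "-0.03 -0.04 0.1" --pt "-0.06 -0.09 0.1" --pt "-0.09 -0.13 0.1" --pt "-0.1 -0.15 0.1" --pt "-0.1 -0.15 0.1" --pt "-0.1 -0.15 0.1" --yaw '[0, 0, 0, 0, 0, 0, 0, 0, 0]'

```text
clock: 17.65
eef_pos: [521.2, 42.4, 195.4]
eef_rot: [-3.141, 0.0, -0.09]
wrist_force: [0.6, 0.6, -0.3]
finger_gap: 60.1
finger_force: 0.0
```

Run:
```python
from h import *;from cell import eyes,telemetry
s=telemetry.read_state();print(s['clock'],s['eef_pos'],s['wrist_force'])
a=[eyes.camera(n)['pixels'][r[1]:r[3],r[0]:r[2],::-1] for n,r in(('top',(180,110,300,220)),('scene',(140,140,260,250)))]
cv2.imwrite('pics/fin.png',np.hstack([cv2.resize(x,(400,366),interpolation=2) for x in a]))
```

```text
17.65 [521.18138072  42.4227341  195.38908004] [ 0.59482973  0.638755   -0.29263118]
```

View pics/fin.png

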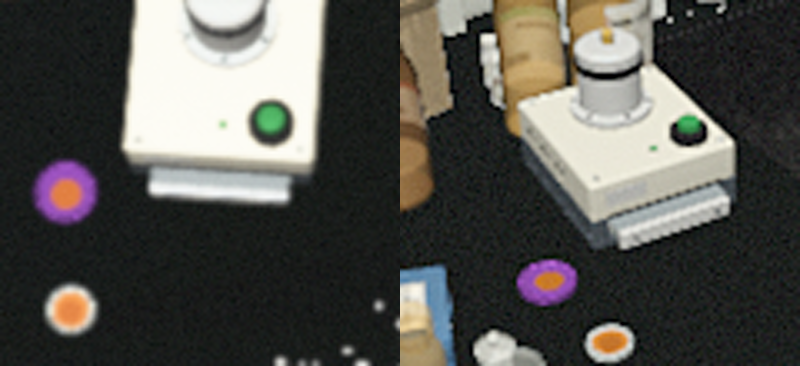

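The slide is home with only its bar showing at about (220,185), the button is up at (270,120), and the look-alike dishes and other items in view are undisturbed. I'll hand in.

```bash
python3 -c "
from cell import manip;print(manip.sign_off())"
```

```text
the job is handed in; nothing more can be done
None
```

I nudged the planchet flat into its seat, pushed the slide home, pressed and released the green button, and handed the job in at about 18 s; the hand-in returned no verdict.

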